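# Tumble the glue jar and set it upright again

### The arm

A 7-joint arm with a two-finger parallel gripper is mounted at the origin on the work surface. World frame = base frame: x ahead of the robot, y to its left, z up, the work surface at z = 0. Lengths are in m, angles in rad, forces in N, time in s.
With the tool pointing down it reaches from about 0.4 to 0.85 m from the base axis. Payload 10.4 kg.
Tool frame: the origin (TCP) lies between the finger pads; the fingertips stand ahead of it and the grasp point (between the pads) lies 5 mm behind it (manip.tip_extent is the z of the fingertips in the tool frame, in m); z points along the fingers, y is the line along which they close (so a half turn about z gives the same grasp; the last joint's range is limited). The gripper opens to 85 mm and grips with 20 to 120 N. Pads are 22 mm wide; open, the fingers measure 114 mm over their backs; the gripper's body (76 mm by 85 mm) begins 54 mm behind the grasp point. The pads swing forward as they close: fully open they stand 13 mm farther back than shut.
Start: joints at [1.227, 0.332, -0.065, 1.46, 0.022, 1.35, -0.088], TCP at [0.197, -0.593, 0.245] pointing down, gripper open.
Joint ranges: [-2.6, 2.6], [-0.5, 2.12], [-1.47, 1.34], [0.16, 2.42], [-1.27, 4.41], [0.06, 2.06], [-2.6, 2.6]. Speed limits (rad/s): [2.22, 2.22, 2.79, 2.79, 3.14, 3.14, 3.14].

### API

Orientations are given as a unit quaternion [x, y, z, w].
In Python, from workcell import status, viewer, manip gives the robot as it stands.
- The arm moves only by the tool play_rows, never from a script. Its argument "plan" is one flat list of numbers, 7 for each row, row after row: the turn, a rotation vector about the tool's x, y, z in degrees, then the shift along the tool's x, y, z in m, then the opening, from 0 (shut) to 1 (fully open). In form: [ax, ay, az, dx, dy, dz, grip, ax, ay, az, dx, dy, dz, grip, ...]. A call has 1 to 20 rows; each row is the pose to reach, as a shift and turn from the pose commanded when the call began, along the tool's axes at that moment; what a row does not reach only later rows make up. A row lasts 1/8 s, in which the tool goes at most 62.5 mm and 10.7 degrees, less where a joint would pass 70% of its speed; a pose out of reach is approached as far as the arm can. A call with a gripper value outside its range is refused whole. The fingers move at their own pace and stop on an object; "squeeze" is the grip in N (left out, the last holds). Time passes only in rows, so rows that repeat a pose let the fingers close. It gives the time, the measured TCP pose, the force, the opening and the grip force at its end, in the units of the state.
- status.get_obs(): the state, without advancing time (a new reading comes with each control period).
- viewer.camera(name): name is "scene" or "top" or "wrist"; returns the picture (400x640x3 uint8, red, green, blue); there is no depth.
- viewer.camera_model(name): a dict with "fx", "fy", "cx", "cy" (pixels), "R" (3x3) and "t" (3): a world point X has camera coordinates R X + t. Camera axes: x right, y down, z forward; pixel columns grow to the right and rows downward; lengths in m; the calibration is good to about 2 mm. A picture is of the moment at which its call begins: read the wrist's pose just before it. camera_model takes no time and is no camera call; for the wrist camera it gives the pose at the moment of the call.
- manip.hand_in(): hands the job in; it is judged then, once.
The state is a dict: "clock": time; "joint_pos": joint angles; "joint_velocities": joint speeds; "tau": joint torques, N m; "position": TCP position; "ee_rot": TCP orientation; "ft_force": force on the tool from outside, world axes, zero at the start; "torque": the same for the moment, N m; "grip_width": opening from 0.0 (shut) to 1.0 (fully open); "grasp_force": force on a finger pad.
Only numpy, scipy, OpenCV 4.12 (cv2) and the standard library are available. Lean on these libraries where they do the work, as an engineer would, in place of code of your own. Each camera call takes 0.05 s, during which the arm holds its last target. There are 200 camera calls.

### The job

Mix the settled glue in the closed jar that stands in the hand tumbler: push the sliding keeper plate fully home over the jar's lid, turn the cradle until the jar is upside down and leave it so for about two seconds, then turn it back until the jar stands upright again. Leave the keeper shut and do not disturb the spare jar and the wooden block on the bench.

Things in the scene. Friction and masses are not known exactly. Their poses are not given: they have to be found in the camera images.
- stand: The tumbler's green steel stand, bolted down: base plate 170 x 170 x 10 mm and two uprights (50 mm wide, 10 mm thick, 135 mm high) at y = +-70 mm. Origin: centre of the base's underside, on the bench; z up, y along the axle. The wheel is on its -y side, the keeper is parked on its +y side; its x axis points roughly away from the robot.
- axle (a point): Point on the cradle's turning axis, midway between the uprights, 115 mm above the bench; same axes as the stand (axis of turning = y). Fixed.
- cradle (a joint): Turn of cradle and wheel in rad about the stand's +y: 0 = jar upright (the start), 3.14 = upside down; stops at -0.05 and 3.19. As it grows, the top goes to the stand's +x. Stiff bearing (about 0.35 N m): it stays where left. The steel cradle with floor, collars and side plates measures 94 mm in x, 112 mm in y; with keeper and tab it sweeps a radius of 88 mm.
- wheel (a point): Centre of the hand wheel on the cradle's shaft, at y = -104 mm of the axle point. Axes turn with the cradle. Hub 44 mm across; four spokes, 12 mm thick, with balls 20 mm across centred 90 mm from the axis. At joint 0 and each 90 degrees on they stand 45 degrees off vertical: pushing an upper one over to the other side is a quarter turn. Follow its arc: a level push can jam on the ball.
- keeper (a joint): Slide of the keeper plate in m, towards the stand's -y when the jar is upright: 0 = fully parked, 0.090 = fully home over the lid (stop). Starts somewhere in the first 25 mm. Friction about 2 N; it stays where it is left. Unless it is home the jar falls out when turned over.
- tab (a point): Centre of the upright push tab on the keeper, 44 mm (x) by 8 mm (y) by 26 mm high; it stands in the middle of the aluminium keeper plate (76 x 84 x 6 mm). The plate's top lies 178 mm above the bench while the jar is upright, the tab's top 204 mm. Axes as the cradle's. With the keeper home it lies straight above the axle point (y = 0), parked at y = +90 mm.
- jar_mid (a point): Centre (half-way up) of the closed glue jar in the cradle: white plastic, black screw lid, 76 mm across, 110 mm high, about 0.4 kg, loose in the cradle with 2 mm play. z points to the lid. It coincides with the axle point within a few mm.
- spare_mid (a point): Bystander: centre of a second, identical closed jar (76 mm across, 110 mm high) standing on the bench by itself. z to its lid.
- block_mid (a point): Bystander: centre of a drilled wooden block 75 x 110 x 50 mm on the bench.

How it is judged:
By the outcome, as a careful person would: the job done as asked, in the order asked, and still so for the second after the job is handed in, with the robot touching nothing.
It also fails if it takes over 70 s, if anything falls off the work surface, if the arm or the gripper's body presses on something with over 40 N, if the wrist force passes 120 N, or if a joint passes its speed limit or range.

## Working session

There is one attempt and no reset: what is moved stays moved. The work goes in short steps, Python scripts to look and compute and a tool call to move; the robot and the scene stay as the last step left them, time stands still between calls to the robot, and variables do not carry over. Pictures are saved under pics/ and viewed, at most 10 in all, crops included, and the job is handed in when it is done.

Besides the shell and the picture viewer there is one more tool, called after ">>>" as a command line: name --argument value ..., lists and objects as JSON in quotes. play_rows: Moves the arm, as the interface text tells. Its arguments: {"type":"object","properties":{"plan":{"type":"array","items":{"type":"number"}},"squeeze":{"type":"number"}},"required":["plan"]}

```bash
mkdir -p pics; python3 - <<'E'
from workcell import status, viewer, manip
import cv2
o=status.get_obs(); print({k:o[k] for k in('clock','position','ee_rot','ft_force','grip_width')}, manip.tip_extent)
for n in('scene','top'):
    m=viewer.camera_model(n); print(n,m)
    cv2.imwrite(f'pics/{n}0.png',viewer.camera(n)[:,:,::-1])
E
ls
```

```text
{'clock': 0.0, 'position': array([ 0.19697536, -0.59278193,  0.24452538]), 'ee_rot': array([ 9.87159916e-01,  1.59733547e-01, -1.48160703e-04, -6.87282316e-04]), 'ft_force': array([-0.28470565,  0.02676796,  0.28844538]), 'grip_width': 1.0037595559826855} 0.014
scene {'fx': 462.52988781137253, 'fy': 462.52988781137253, 'cx': 317.98735746884324, 'cy': 201.65034226430424, 'R': array([[ 0.73791694,  0.67470081, -0.01604373],
       [ 0.51591296, -0.57925851, -0.6311049 ],
       [-0.43510045,  0.45742583, -0.77553156]]), 't': array([-0.42240404, -0.20966457,  1.41413149])}
top {'fx': 432.95921072628056, 'fy': 432.95921072628056, 'cx': 316.0217296627289, 'cy': 200.67791654657032, 'R': array([[ 0.0233677 , -0.99968336, -0.00933467],
       [-0.99819961, -0.02281505, -0.05547075],
       [ 0.05524022,  0.01061409, -0.99841668]]), 't': array([0.00332436, 0.57199602, 1.34143343])}
pics
```

View pics/scene0.png

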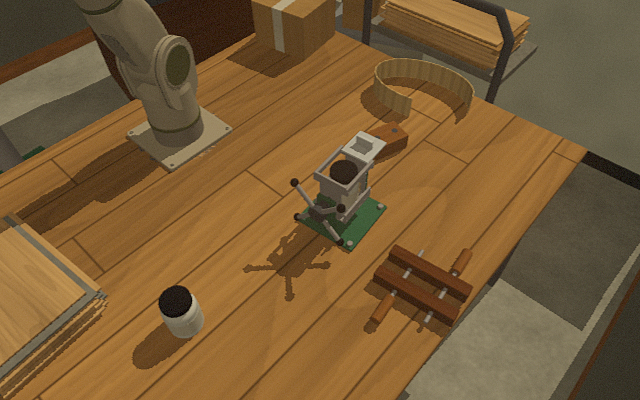

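View pics/top0.png

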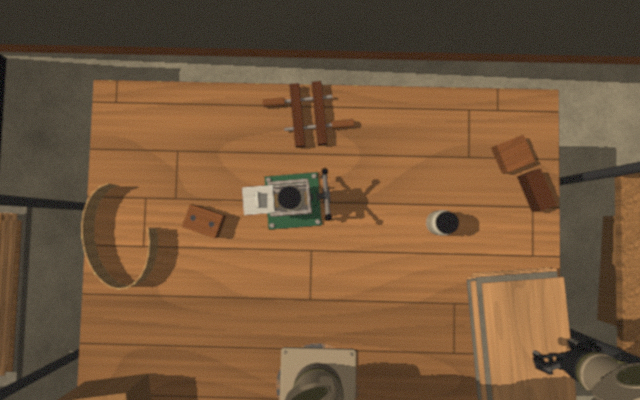

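The top view shows the stand at about (293,201), wheel at (327,195), keeper tab at (263,200), block at (204,221) and spare jar at (445,222). I'll zoom in on the stand in both views.

```bash
python3 - <<'E'
import cv2,numpy as np
a=cv2.imread('pics/top0.png')[160:240,180:340]
b=cv2.imread('pics/scene0.png')[120:260,230:420]
a=cv2.resize(a,None,fx=5,fy=5,interpolation=cv2.INTER_CUBIC)
b=cv2.resize(b,None,fx=4,fy=4,interpolation=cv2.INTER_CUBIC)
cv2.imwrite('pics/topz.png',a);cv2.imwrite('pics/scenez.png',b)
E
```

```text
(no output)
```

View pics/topz.png

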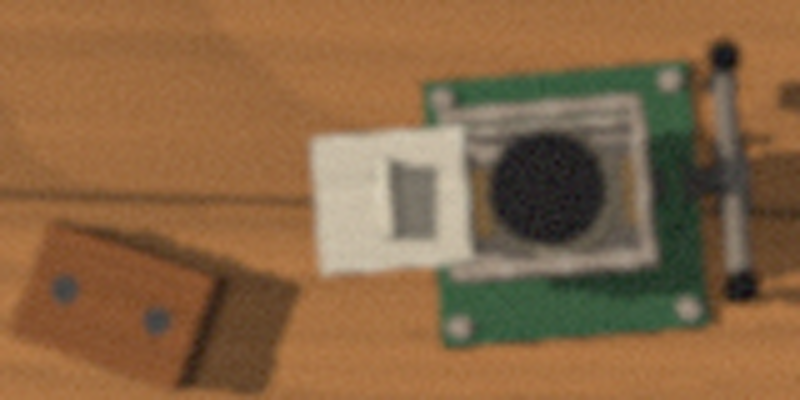

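View pics/scenez.png

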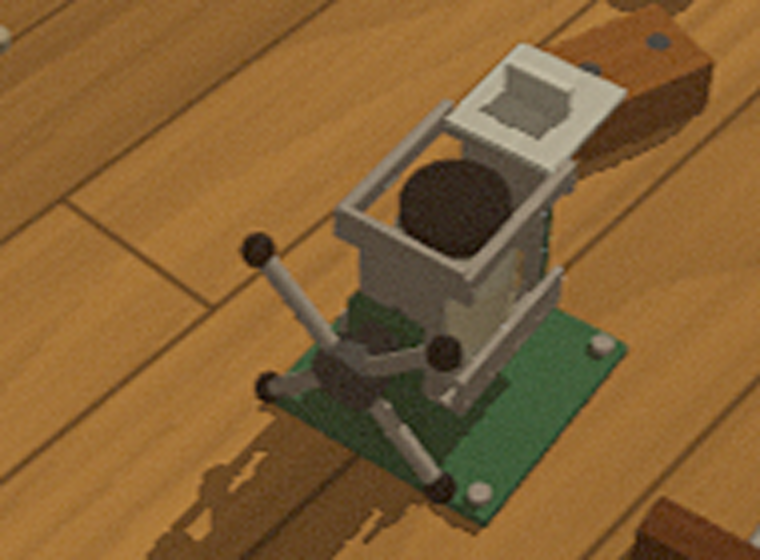

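The zoomed views give clear base corners, keeper plate corners and wheel balls. I'll fit the stand pose and keeper slide to them, and locate the block and jar.

```bash
cat > geo.py <<'E'
import numpy as np
from workcell import viewer,status
def proj(n,X):
    m=viewer.camera_model(n); c=np.asarray(m['R'])@np.asarray(X).T+np.asarray(m['t'])[:,None]
    return np.c_[m['fx']*c[0]/c[2]+m['cx'],m['fy']*c[1]/c[2]+m['cy']]
def ray(n,u,v,z):
    m=viewer.camera_model(n);R=np.asarray(m['R']);t=np.asarray(m['t'])
    C=-R.T@t; d=R.T@np.array([(u-m['cx'])/m['fx'],(v-m['cy'])/m['fy'],1]); return C+d*(z-C[2])/d[2]
E
python3 - <<'E'
from geo import *
from scipy.optimize import least_squares
T=lambda p:(np.array(p,float)+.5)/5-.5+[180,160]
S=lambda p:(np.array(p,float)+.5)/4-.5+[230,120]
b=.0636
base=np.array([[.085,.085,.01],[.085,-.085,.01],[-.085,-.085,.01],[-.085,.085,.01]])
baseT=T([[425,82],[692,63],[708,325],[443,347]])
ballsT=(np.array([[b,-.104,.115+b],[-b,-.104,.115+b]]),T([[724,54],[741,286]]))
ballsS=(np.array([[-b,-.104,.115+b],[b,-.104,.115+b],[-b,-.104,.115-b],[b,-.104,.115-b]]),S([[258,250],[445,353],[267,387],[441,487]]))
baseS=(np.array([[.085,-.085,.01],[.085,.085,.01]]),S([[484,525],[627,349]]))
pl=np.array([[.038,.042,.178],[.038,-.042,.178],[-.038,-.042,.178],[-.038,.042,.178]])
plT=T([[311,136],[465,124],[474,260],[320,275]])
plS=S([[548,170],[446,121],[524,43],[627,92]]) # guess order below
plSo=np.array([[.038,-.042,.178],[-.038,-.042,.178],[-.038,.042,.178],[.038,.042,.178]])
def W(p,X):
    c,s=np.cos(p[2]),np.sin(p[2]); X=np.array(X); return np.c_[p[0]+c*X[:,0]-s*X[:,1],p[1]+s*X[:,0]+c*X[:,1],X[:,2]]
def res(p):
    o=[0,.09-p[3],0]
    return np.r_[(proj('top',W(p,base))-baseT),(proj('top',W(p,ballsT[0]))-ballsT[1]),(proj('top',W(p,pl+o))-plT),
      (proj('scene',W(p,ballsS[0]))-ballsS[1]),(proj('scene',W(p,baseS[0]))-baseS[1]),(proj('scene',W(p,plSo+o))-plS)].ravel()
r=least_squares(res,[.55,.06,0,.01],loss='soft_l1'); p=r.x; print(p,np.degrees(p[2]));print(res(p).reshape(-1,2).round(1).tolist())
print('tab',W(p,[[0,.09-p[3],.191]]),'balls',W(p,ballsS[0]))
print('blk',[ray('top',*T(q),.05).round(3) for q in((55,222),(222,278),(178,388),(12,330))])
print('spare',ray('top',447,222,.11))
E
```

```text
[0.57222363 0.09092547 0.10293265 0.00461811] 5.897606702488801
[[-1.0, -0.5], [-0.8, -1.0], [0.3, 0.3], [-0.7, 0.2], [-0.2, 0.4], [0.2, -0.2], [-0.1, -0.1], [-0.7, -0.2], [-0.5, 0.0], [0.0, -0.6], [-0.4, 0.3], [-0.7, 0.5], [0.2, 0.3], [-0.9, 0.5], [-0.2, -0.4], [0.5, -0.8], [0.7, 1.0], [-0.7, -0.1], [-0.8, -0.0], [-0.2, 0.1]]
tab [[0.56345055 0.17585544 0.191     ]] balls [[ 0.51964636 -0.01905903  0.1786    ]
 [ 0.6461731  -0.00598911  0.1786    ]
 [ 0.51964636 -0.01905903  0.0514    ]
 [ 0.6461731  -0.00598911  0.0514    ]]
blk [array([0.551, 0.4  , 0.05 ]), array([0.519, 0.296, 0.05 ]), array([0.451, 0.321, 0.05 ]), array([0.484, 0.424, 0.05 ])]
spare [ 0.5133058  -0.36581122  0.11      ]
```

Fit residuals are under 1 px. The stand is at (0.572, 0.091), yaw 5.9°, and the keeper slide is about 5 mm. First I'll go above the +y side of the tab, aligned with the stand and with the fingers shut.

>>> play_rows --plan '[0, 0, 0, 0, 0, -0.055, 0, 0, 0, 3, 0.03, -0.033, -0.055, 0, 0, 0, 6, 0.07, -0.077, -0.055, 0, 0, 0, 9, 0.11, -0.12, -0.055, 0, 0, 0, 12.5, 0.15, -0.164, -0.055, 0, 0, 0, 12.5, 0.19, -0.208, -0.055, 0, 0, 0, 12.5, 0.23, -0.252, -0.055, 0, 0, 0, 12.5, 0.27, -0.296, -0.055, 0, 0, 0, 12.5, 0.31, -0.339, -0.055, 0, 0, 0, 12.5, 0.35, -0.383, -0.055, 0, 0, 0, 12.5, 0.39, -0.427, -0.055, 0, 0, 0, 12.5, 0.43, -0.471, -0.055, 0, 0, 0, 12.5, 0.47, -0.515, -0.055, 0, 0, 0, 12.5, 0.51, -0.558, -0.055, 0, 0, 0, 12.5, 0.55, -0.602, -0.055, 0, 0, 0, 12.5, 0.58, -0.635, -0.055, 0, 0, 0, 12.5, 0.6, -0.657, -0.055, 0, 0, 0, 12.5, 0.6, -0.657, -0.055, 0, 0, 0, 12.5, 0.6, -0.657, -0.055, 0]'

```text
clock: 2.48
position: [0.5592, 0.2188, 0.3]
ee_rot: [0.999, 0.051, -0.0, 0.0]
ft_force: [-0.5, -0.4, 0.8]
grip_width: -0.001
grasp_force: 0.0
```

```bash
cat >> geo.py <<'E'
P0=np.array([.5722,.0909]);YAW=.1029
def st():
    from scipy.spatial.transform import Rotation as Ro
    o=status.get_obs();p=np.asarray(o['position']);c,s=np.cos(YAW),np.sin(YAW)
    d=p[:2]-P0; R=Ro.from_quat(o['ee_rot']).as_matrix()
    F=np.asarray(o['ft_force'])
    print('t',round(o['clock'],2),'stand xyz',(np.array([c*d[0]+s*d[1],-s*d[0]+c*d[1],p[2]])*1000).round(1),'yaw err deg',round(np.degrees(np.arctan2(R[1,0],R[0,0])-YAW),2),'zdir',R[:,2].round(3),
     'F',np.array([c*F[0]+s*F[1],-s*F[0]+c*F[1],F[2]]).round(1),'grip',round(o['grip_width'],3),round(float(np.max(o['grasp_force'])),1))
E
python3 -c "
from geo import *;st()
import cv2;cv2.imwrite('pics/w1.png',viewer.camera('wrist')[:,:,::-1])"
```

```text
t 2.48 stand xyz [2.000e-01 1.286e+02 3.000e+02] yaw err deg -0.04 zdir [-0.001 -0.001 -1.   ] F [-0.6 -0.4  0.8] grip -0.001 0.0
```

View pics/w1.png

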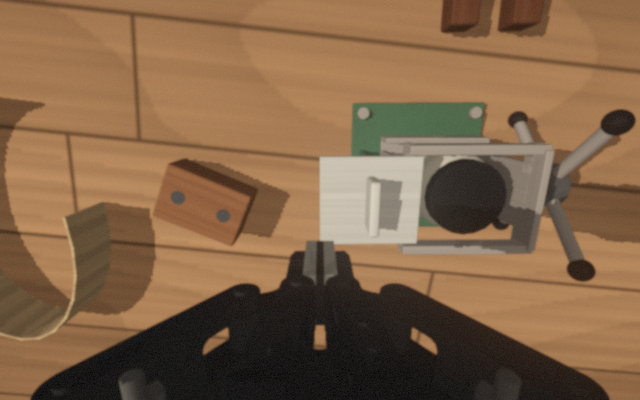

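The wrist view shows the tab top at (374,206), the upper balls at (618,122) and (580,270), and the shut fingers clear of the plate. I'll check the fit against these pixels.

```bash
python3 -c "
from geo import *
c,s=np.cos(YAW),np.sin(YAW)
for n,u,v,z in(('tab',374,206,.204),('b+',618,122,.1786),('b-',580,270,.1786)):
    p=ray('wrist',u,v,z);d=p[:2]-P0;print(n,((c*d[0]+s*d[1])*1e3).round(1),((-s*d[0]+c*d[1])*1e3).round(1))"
```

```text
tab 0.0 86.6
b+ 60.6 -104.7
b- -67.1 -104.4
```

>>> play_rows --plan '[0, 0, 0, 0, 0, 0.03, 0, 0, 0, 0, 0, 0, 0.06, 0, 0, 0, 0, 0, 0, 0.085, 0, 0, 0, 0, 0, 0, 0.1, 0, 0, 0, 0, 0, 0, 0.1, 0, 0, 0, 0, 0, 0.01, 0.1, 0, 0, 0, 0, 0, 0.02, 0.1, 0, 0, 0, 0, 0, 0.03, 0.1, 0, 0, 0, 0, 0, 0.04, 0.1, 0, 0, 0, 0, 0, 0.05, 0.1, 0, 0, 0, 0, 0, 0.05, 0.1, 0]'

```text
clock: 3.9
position: [0.5646, 0.1684, 0.2001]
ee_rot: [0.999, 0.05, -0.0, 0.0]
ft_force: [-0.1, -0.1, -0.1]
grip_width: -0.0
grasp_force: 0.0
```

```bash
python3 -c "
from geo import *;st()"
```

```text
t 3.9 stand xyz [  0.4  77.9 200.1] yaw err deg -0.11 zdir [-0.    -0.001 -1.   ] F [-0.1 -0.1 -0.1] grip -0.0 0.0
```

>>> play_rows --plan '[0, 0, 0, 0, 0.01, 0, 0, 0, 0, 0, 0, 0.02, 0, 0, 0, 0, 0, 0, 0.03, 0, 0, 0, 0, 0, 0, 0.04, 0, 0, 0, 0, 0, 0, 0.05, 0, 0, 0, 0, 0, 0, 0.055, 0, 0, 0, 0, 0, 0, 0.055, 0, 0]'

```text
clock: 4.78
position: [0.5703, 0.1143, 0.2003]
ee_rot: [0.999, 0.051, 0.0, 0.0]
ft_force: [0.3, 0.5, 0.1]
grip_width: 0.002
grasp_force: 0.0
```

```bash
python3 -c "
from geo import *;st()
import cv2;cv2.imwrite('pics/w2.png',viewer.camera('wrist')[:,:,::-1])"
```

```text
t 4.78 stand xyz [  0.5  23.4 200.3] yaw err deg -0.07 zdir [ 0.    -0.001 -1.   ] F [0.4 0.5 0.1] grip 0.002 0.0
```

View pics/w2.png

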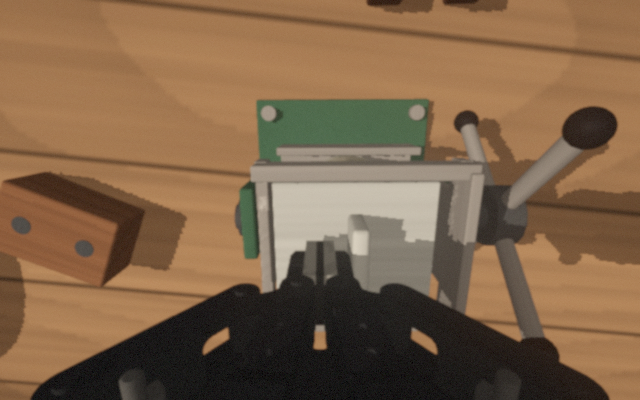

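The keeper is partly under the collars and the tab is at (358,232) ahead of the fingers. I'll go on in small steps until the stop shows as force.

>>> play_rows --plan '[0, 0, 0, 0, 0.002, 0, 0, 0, 0, 0, 0, 0.004, 0, 0, 0, 0, 0, 0, 0.006, 0, 0, 0, 0, 0, 0, 0.007, 0, 0]'

```text
clock: 5.32
position: [0.5708, 0.1091, 0.2005]
ee_rot: [0.999, 0.052, 0.0, -0.001]
ft_force: [1.0, 5.9, 0.4]
grip_width: -0.002
grasp_force: 3.4
```

```bash
python3 -c "
from geo import *;st()
c,s=np.cos(YAW),np.sin(YAW)
p=ray('wrist',358,225,.204)
"
```

```text
t 5.33 stand xyz [  0.4  18.3 200.5] yaw err deg 0.03 zdir [ 0.     0.001 -1.   ] F [1.6 5.8 0.4] grip -0.002 3.4
```

>>> play_rows --plan '[0, 0, 0, 0, 0.001, 0, 0, 0, 0, 0, 0, 0.002, 0, 0, 0, 0, 0, 0, 0.003, 0, 0]'

```text
clock: 5.7
position: [0.5707, 0.1088, 0.2005]
ee_rot: [0.999, 0.053, 0.0, -0.002]
ft_force: [0.0, 14.4, -1.9]
grip_width: -0.002
grasp_force: 7.1
```

```bash
python3 -c "
from geo import *;st()"
```

```text
t 5.7 stand xyz [  0.4  18.  200.5] yaw err deg 0.18 zdir [ 0.001  0.005 -1.   ] F [ 1.5 14.3 -1.9] grip -0.002 7.1
```

Fy rose to 14 N with no further motion and the TCP at y = 18 mm, which matches the tab centre at 0, so the keeper is home. I'll back off, lift, and go above the upper ball on the robot side with the fingers open.

>>> play_rows --plan '[0, 0, 0, 0, -0.01, 0, 0, 0, 0, 0, 0, -0.015, 0, 0, 0, 0, 0, 0, -0.015, -0.04, 0, 0, 0, 0, 0, -0.015, -0.07, 0.3, 0, 0, 0, -0.02, 0.02, -0.08, 0.55, 0, 0, 0, -0.04, 0.06, -0.08, 0.55, 0, 0, 0, -0.06, 0.1, -0.08, 0.55, 0, 0, 0, -0.065, 0.1176, -0.08, 0.55, 0, 0, 0, -0.065, 0.1176, -0.08, 0.55, 0, 0, 0, -0.065, 0.1176, -0.08, 0.55]'

```text
clock: 6.95
position: [0.5186, -0.0174, 0.2804]
ee_rot: [0.999, 0.052, 0.0, -0.0]
ft_force: [-1.0, 0.3, 1.1]
grip_width: 0.553
grasp_force: 0.0
```

```bash
python3 -c "
from geo import *;st()
import cv2;cv2.imwrite('pics/w3.png',viewer.camera('wrist')[:,:,::-1])
c,s=np.cos(YAW),np.sin(YAW)
for q in((-63.6,-104,178.6),(63.6,-104,178.6),(0,0,204)):
    q=np.array(q)/1e3;print(q,proj('wrist',[[P0[0]+c*q[0]-s*q[1],P0[1]+s*q[0]+c*q[1],q[2]]]))"
```

```text
t 6.95 stand xyz [ -64.4 -102.2  280.4] yaw err deg 0.04 zdir [ 0.  0. -1.] F [-1.   0.4  1.1] grip 0.553 0.0
[-0.0636 -0.104   0.1786] [[321.71907847 202.7385445 ]]
[ 0.0636 -0.104   0.1786] [[322.58339982  16.63130046]]
[0.    0.    0.204] [[158.51604631 116.90249305]]
```

View pics/w3.png

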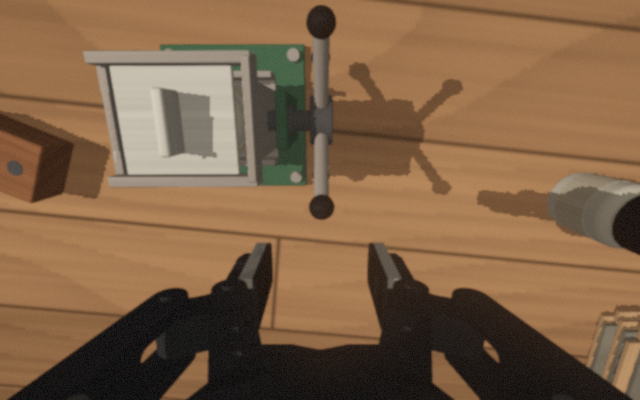

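The keeper is home in its collars, with the tab at (161,122). The balls at (321,206) and (321,21) sit about 2–3 mm towards −x of the prediction. I'll descend over the near ball and grip it.

>>> play_rows --plan '[0, 0, 0, -0.001, 0.002, 0.03, 0.45, 0, 0, 0, -0.002, 0.002, 0.06, 0.45, 0, 0, 0, -0.002, 0.002, 0.09, 0.45, 0, 0, 0, -0.002, 0.002, 0.107, 0.45, 0, 0, 0, -0.002, 0.002, 0.107, 0.45, 0, 0, 0, -0.002, 0.002, 0.107, 0.1, 0, 0, 0, -0.002, 0.002, 0.107, 0.1, 0, 0, 0, -0.002, 0.002, 0.107, 0.1, 0, 0, 0, -0.002, 0.002, 0.107, 0.1, 0, 0, 0, -0.002, 0.002, 0.107, 0.1]' --squeeze 30

```text
clock: 8.25
position: [0.5173, -0.0188, 0.1746]
ee_rot: [0.999, 0.052, 0.001, -0.001]
ft_force: [-0.8, 5.9, 0.5]
grip_width: 0.209
grasp_force: 29.2
```

```bash
python3 -c "
from geo import *;st()
th=np.radians(np.linspace(-45,46,15))
print(np.c_[np.degrees(th),90*np.sin(th)+63.6,-(90*np.cos(th)-63.6)].round(1))"
```

```text
t 8.25 stand xyz [ -65.9 -103.5  174.6] yaw err deg 0.08 zdir [ 0.002  0.001 -1.   ] F [-0.1  6.   0.5] grip 0.209 29.2
[[-45.   -0.   -0. ]
 [-38.5   7.6  -6.8]
 [-32.   15.9 -12.7]
 [-25.5  24.9 -17.6]
 [-19.   34.3 -21.5]
 [-12.5  44.1 -24.3]
 [ -6.   54.2 -25.9]
 [  0.5  64.4 -26.4]
 [  7.   74.6 -25.7]
 [ 13.5  84.6 -23.9]
 [ 20.   94.4 -21. ]
 [ 26.5 103.8 -16.9]
 [ 33.  112.6 -11.9]
 [ 39.5 120.8  -5.8]
 [ 46.  128.3   1.1]]
```

Ball gripped at 29 N. Now the first quarter turn, along the arc.

>>> play_rows --plan '[0, 0, 0, 0.0076, 0, -0.0068, 0.1, 0, 0, 0, 0.0159, 0, -0.0127, 0.1, 0, 0, 0, 0.0249, 0, -0.0176, 0.1, 0, 0, 0, 0.0343, 0, -0.0215, 0.1, 0, 0, 0, 0.0441, 0, -0.0243, 0.1, 0, 0, 0, 0.0542, 0, -0.0259, 0.1, 0, 0, 0, 0.0644, 0, -0.0264, 0.1, 0, 0, 0, 0.0746, 0, -0.0257, 0.1, 0, 0, 0, 0.0846, 0, -0.0239, 0.1, 0, 0, 0, 0.0944, 0, -0.021, 0.1, 0, 0, 0, 0.1038, 0, -0.0169, 0.1, 0, 0, 0, 0.1126, 0, -0.0119, 0.1, 0, 0, 0, 0.1208, 0, -0.0058, 0.1, 0, 0, 0, 0.1275, 0, 0, 0.1, 0, 0, 0, 0.1275, 0, 0, 0.1]'

```text
clock: 10.12
position: [0.6465, -0.005, 0.1765]
ee_rot: [0.999, 0.052, 0.004, -0.001]
ft_force: [7.6, 7.2, 6.4]
grip_width: 0.205
grasp_force: 29.1
```

```bash
python3 -c "
from geo import *;st()
import cv2;a=viewer.camera('scene')[90:260,220:430,::-1];cv2.imwrite('pics/s4.png',cv2.resize(a,None,fx=3,fy=3))"
```

```text
t 10.12 stand xyz [  64.  -103.   176.5] yaw err deg 0.07 zdir [ 0.008  0.003 -1.   ] F [8.3 6.4 6.4] grip 0.205 29.1
```

View pics/s4.png

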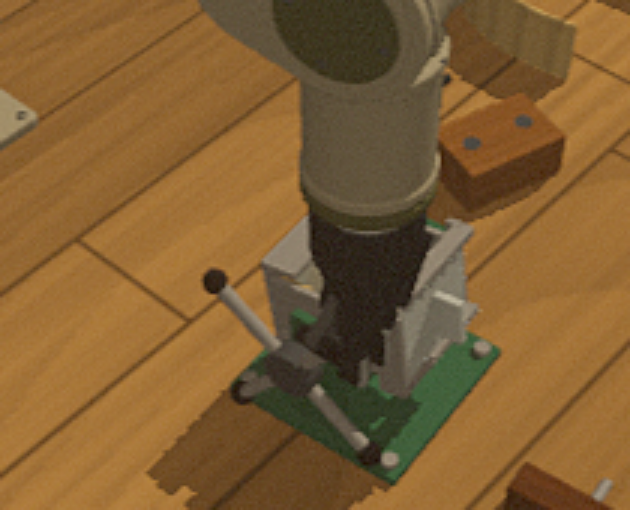

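The cradle is lying at 90° with the jar and keeper in place. Next ball: release, go back over the top, and grip again.

>>> play_rows --plan '[0, 0, 0, 0, 0, 0, 0.45, 0, 0, 0, 0, 0, 0, 0.45, 0, 0, 0, 0, 0, 0, 0.45, 0, 0, 0, 0, 0, -0.03, 0.45, 0, 0, 0, 0, 0, -0.055, 0.45, 0, 0, 0, -0.03, -0.001, -0.06, 0.45, 0, 0, 0, -0.07, -0.001, -0.06, 0.45, 0, 0, 0, -0.11, -0.001, -0.06, 0.45, 0, 0, 0, -0.128, -0.001, -0.06, 0.45, 0, 0, 0, -0.128, -0.001, -0.06, 0.45, 0, 0, 0, -0.128, -0.001, -0.03, 0.45, 0, 0, 0, -0.128, -0.001, 0, 0.45, 0, 0, 0, -0.128, -0.001, 0, 0.45, 0, 0, 0, -0.128, -0.001, 0, 0.1, 0, 0, 0, -0.128, -0.001, 0, 0.1, 0, 0, 0, -0.128, -0.001, 0, 0.1, 0, 0, 0, -0.128, -0.001, 0, 0.1]'

```text
clock: 12.3
position: [0.5168, -0.0189, 0.1743]
ee_rot: [0.999, 0.052, 0.001, -0.0]
ft_force: [-0.4, 5.5, 4.2]
grip_width: 0.205
grasp_force: 29.6
```

```bash
python3 -c "
from geo import *;st()"
```

```text
t 12.3 stand xyz [ -66.4 -103.6  174.3] yaw err deg 0.02 zdir [ 0.002  0.    -1.   ] F [0.1 5.5 4.2] grip 0.205 29.6
```

>>> play_rows --plan '[0, 0, 0, 0.0076, 0, -0.0068, 0.1, 0, 0, 0, 0.0159, 0, -0.0127, 0.1, 0, 0, 0, 0.0249, 0, -0.0176, 0.1, 0, 0, 0, 0.0343, 0, -0.0215, 0.1, 0, 0, 0, 0.0441, 0, -0.0243, 0.1, 0, 0, 0, 0.0542, 0, -0.0259, 0.1, 0, 0, 0, 0.0644, 0, -0.0264, 0.1, 0, 0, 0, 0.0746, 0, -0.0257, 0.1, 0, 0, 0, 0.0846, 0, -0.0239, 0.1, 0, 0, 0, 0.0944, 0, -0.021, 0.1, 0, 0, 0, 0.1038, 0, -0.0169, 0.1, 0, 0, 0, 0.1126, 0, -0.0119, 0.1, 0, 0, 0, 0.1208, 0, -0.0058, 0.1, 0, 0, 0, 0.1285, 0, 0.001, 0.1, 0, 0, 0, 0.129, 0, 0.0015, 0.1, 0, 0, 0, 0.129, 0, 0.0015, 0.1]'

```text
clock: 14.3
position: [0.6442, -0.0063, 0.1716]
ee_rot: [0.999, 0.051, -0.0, -0.0]
ft_force: [-1.9, 0.7, -0.4]
grip_width: 0.1
grasp_force: 1.1
```

```bash
python3 -c "
from geo import *;st()
import cv2;a=viewer.camera('scene')[90:260,220:430,::-1];cv2.imwrite('pics/s5.png',cv2.resize(a,None,fx=3,fy=3))"
```

```text
t 14.3 stand xyz [  61.6 -104.1  171.6] yaw err deg 0.0 zdir [-0.001  0.    -1.   ] F [-1.8  0.9 -0.4] grip 0.1 1.1
```

View pics/s5.png

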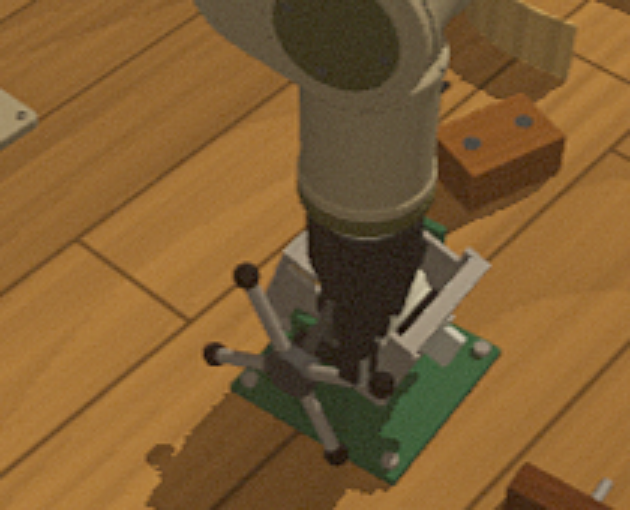

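The ball slipped out of the grip part-way. The balls are now at crop (245,275), (214,353), (383,384) and (335,455). I'll fit the wheel angle.

```bash
python3 - <<'E'
from geo import *
c,s=np.cos(YAW),np.sin(YAW)
def balls(q):
    o=[]
    for k in range(4):
        a=q-np.pi/4+k*np.pi/2; x,y,z=.09*np.sin(a),-.104,.115+.09*np.cos(a)
        o.append([P0[0]+c*x-s*y,P0[1]+s*x+c*y,z])
    return np.array(o)
B=np.array([[245,275],[214,353],[383,384],[335,455]])/3+[220,90]
best=min(np.arange(0,np.pi/2,.01),key=lambda q:sum(np.min(np.linalg.norm(proj('scene',balls(q))-b,axis=1)) for b in B))
print(np.degrees(best),[np.min(np.linalg.norm(proj('scene',balls(best))-b,axis=1)).round(1) for b in B])
for k in range(4):
    a=np.degrees(best)-45+90*k;print(round(a),(90*np.sin(np.radians(a))).round(1),(115+90*np.cos(np.radians(a))).round(1))
E
```

```text
17.76169164905552 [np.float64(0.5), np.float64(0.6), np.float64(1.6), np.float64(0.7)]
-27 -41.2 195.0
63 80.0 156.2
153 41.2 35.0
243 -80.0 73.8
```

The angle is about 108°. I'll switch to a positive push: shut fingers behind the upper-left ball, following its arc. First I'll reposition.

>>> play_rows --plan '[0, 0, 0, 0, 0, -0.03, 0, 0, 0, 0, 0, 0, -0.06, 0, 0, 0, 0, 0, 0, -0.075, 0, 0, 0, 0, -0.04, 0, -0.075, 0, 0, 0, 0, -0.09, 0, -0.075, 0, 0, 0, 0, -0.13, 0, -0.075, 0, 0, 0, 0, -0.142, 0, -0.06, 0, 0, 0, 0, -0.142, 0, -0.03, 0, 0, 0, 0, -0.142, 0, -0.03, 0, 0, 0, 0, -0.142, 0, -0.03, 0]'

```text
clock: 15.6
position: [0.5037, -0.0209, 0.2027]
ee_rot: [0.999, 0.051, 0.0, -0.0]
ft_force: [-1.1, 0.6, 0.5]
grip_width: -0.003
grasp_force: 0.0
```

```bash
python3 - <<'E'
from geo import *
st()
for a in np.r_[-27:46:6,47]:
    r=np.radians(a);bx=90*np.sin(r)-2;bz=115+90*np.cos(r)
    print(a,'tcp',(bx-11-max(10,8*np.tan(r)+6/np.cos(r))).round(1),(bz+6).round(1))
E
```

```text
t 15.6 stand xyz [ -79.6 -104.2  202.7] yaw err deg -0.0 zdir [ 0.001  0.    -1.   ] F [-1.   0.7  0.5] grip -0.003 0.0
-27 tcp -63.9 201.2
-21 tcp -55.3 205.0
-15 tcp -46.3 207.9
-9 tcp -37.1 209.9
-3 tcp -27.7 210.9
3 tcp -18.3 210.9
9 tcp -8.9 209.9
15 tcp 0.3 207.9
21 tcp 9.3 205.0
27 tcp 17.0 201.2
33 tcp 23.7 196.5
39 tcp 29.4 190.9
45 tcp 34.2 184.6
47 tcp 35.4 182.4
```

>>> play_rows --plan '[0, 0, 0, 0.008, 0, 0.0015, 0, 0, 0, 0, 0.0157, 0, 0.0015, 0, 0, 0, 0, 0.0243, 0, -0.0023, 0, 0, 0, 0, 0.0333, 0, -0.0052, 0, 0, 0, 0, 0.0425, 0, -0.0072, 0, 0, 0, 0, 0.0519, 0, -0.0082, 0, 0, 0, 0, 0.0613, 0, -0.0082, 0, 0, 0, 0, 0.0707, 0, -0.0072, 0, 0, 0, 0, 0.0799, 0, -0.0052, 0, 0, 0, 0, 0.0889, 0, -0.0023, 0, 0, 0, 0, 0.0966, 0, 0.0015, 0, 0, 0, 0, 0.1033, 0, 0.0062, 0, 0, 0, 0, 0.109, 0, 0.0118, 0, 0, 0, 0, 0.1138, 0, 0.0181, 0, 0, 0, 0, 0.1138, 0, 0.0181, 0]'

```text
clock: 17.48
position: [0.617, -0.0093, 0.1832]
ee_rot: [0.999, 0.051, 0.0, -0.0]
ft_force: [0.8, 0.4, -1.3]
grip_width: 0.001
grasp_force: 0.0
```

```bash
python3 -c "
from geo import *;st()
import cv2;a=viewer.camera('scene')[90:260,220:430,::-1];cv2.imwrite('pics/s6.png',cv2.resize(a,None,fx=3,fy=3))"
```

```text
t 17.48 stand xyz [  34.2 -104.3  183.2] yaw err deg -0.01 zdir [ 0.001  0.    -1.   ] F [ 0.9  0.3 -1.3] grip 0.001 0.0
```

View pics/s6.png

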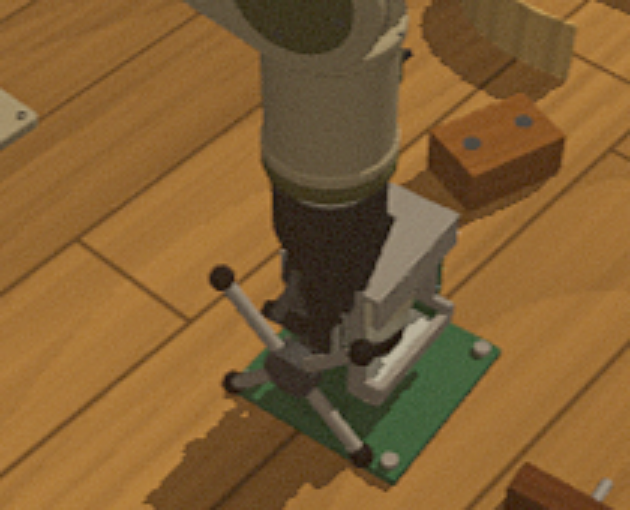

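The jar is nearly upside down, with the balls at crop (222,278), (233,382), (362,350) and (362,455). That was my tenth picture, so from here I measure the angle numerically.

```bash
cat > ang.py <<'E'
import cv2
from geo import *
def balls(q,r=.09):
    c,s=np.cos(YAW),np.sin(YAW);a=q-np.pi/4+np.arange(4)*np.pi/2
    x,y,z=r*np.sin(a),-.104,.115+r*np.cos(a)
    return np.c_[P0[0]+c*x-s*y,P0[1]+s*x+c*y,z]
def angle(img,n='scene',vis=(0,1,2,3)):
    g=cv2.GaussianBlur(img.max(2).astype(np.float32),(0,0),1.5)
    Q=np.radians(np.arange(-45,45,.25));sc=[]
    for q in Q:
        p=proj(n,balls(q)); v=cv2.remap(g,p[:,0].astype(np.float32),p[:,1].astype(np.float32),1).ravel()
        sc.append(np.sort(v)[:3].sum())
    i=int(np.argmin(sc)); return np.degrees(Q[i]),sc[i]
if __name__=='__main__':
    print('start img',angle(cv2.imread('pics/scene0.png')))
    print('now (mod 90)',angle(viewer.camera('scene')))
E
python3 ang.py; python3 - <<'E'
from ang import *
B=np.array([[222,278],[233,382],[362,350],[362,455]])/3+[220,90]
f=lambda q:[np.min(np.linalg.norm(proj('scene',balls(q))-b,axis=1)).round(1) for b in B]
q=min(np.radians(np.arange(-20,20,.5)),key=lambda q:sum(f(q)));print(np.degrees(q),f(q))
E
```

```text
start img (np.float64(-0.5), np.float32(140.73586))
now (mod 90) (np.float64(-1.75), np.float32(144.05954))
-2.0 [np.float64(1.0), np.float64(0.4), np.float64(1.5), np.float64(0.9)]
```

The angle is about 178.5°. A small nudge to 180°, then a check.

>>> play_rows --plan '[0, 0, 0, 0.002, 0, 0.0015, 0, 0, 0, 0, 0.0035, 0, 0.003, 0, 0, 0, 0, 0.0035, 0, 0.003, 0]'

```text
clock: 17.95
position: [0.6199, -0.0091, 0.1808]
ee_rot: [0.999, 0.051, 0.0, 0.0]
ft_force: [-1.5, -0.4, 2.3]
grip_width: -0.001
grasp_force: 1.8
```

```bash
python3 ang.py; python3 -c "
from geo import *;st()"
```

```text
start img (np.float64(-0.5), np.float32(140.73586))
now (mod 90) (np.float64(1.25), np.float32(143.03116))
t 18.0 stand xyz [  37.2 -104.4  180.8] yaw err deg -0.02 zdir [ 0. -0. -1.] F [-1.7 -0.2  4.1] grip -0.0 1.7
```

It is now about 181°, upside down at t ≈ 18 s. I'll reposition to the far side during the dwell.

>>> play_rows --plan '[0, 0, 0, -0.004, 0, -0.01, 0, 0, 0, 0, -0.004, 0, -0.035, 0, 0, 0, 0, -0.004, 0, -0.05, 0, 0, 0, 0, 0.03, 0, -0.05, 0, 0, 0, 0, 0.065, 0, -0.05, 0, 0, 0, 0, 0.065, 0, -0.03, 0, 0, 0, 0, 0.065, 0, -0.004, 0, 0, 0, 0, 0.065, 0, -0.004, 0, 0, 0, 0, 0.065, 0, -0.004, 0, 0, 0, 0, 0.065, 0, -0.004, 0, 0, 0, 0, 0.065, 0, -0.004, 0, 0, 0, 0, 0.065, 0, -0.004, 0, 0, 0, 0, 0.065, 0, -0.004, 0, 0, 0, 0, 0.065, 0, -0.004, 0, 0, 0, 0, 0.065, 0, -0.004, 0, 0, 0, 0, 0.065, 0, -0.004, 0]'

```text
clock: 20.0
position: [0.6845, -0.0024, 0.1847]
ee_rot: [0.999, 0.051, -0.0, 0.0]
ft_force: [-0.6, -0.1, 0.2]
grip_width: 0.001
grasp_force: 0.0
```

```bash
python3 ang.py; python3 - <<'E'
from geo import *
st()
for a in np.r_[46:-46:-6,-46]:
    r=np.radians(a);bx=90*np.sin(r)-2;bz=115+90*np.cos(r)
    x=bx+11+max(10,8*np.tan(-r)+6/np.cos(r)); z=bz+6
    print(a,'rel',((x-102.2)/1e3).round(4),((184.8-z)/1e3).round(4))
E
```

```text
start img (np.float64(-0.5), np.float32(140.73586))
now (mod 90) (np.float64(-1.75), np.float32(159.35585))
t 20.05 stand xyz [ 102.1 -104.3  184.7] yaw err deg -0.01 zdir [-0. -0. -1.] F [-0.2  0.7  0.8] grip 0.001 0.0
46 rel -0.0185 0.0013
40 rel -0.0253 -0.0051
34 rel -0.0329 -0.0108
28 rel -0.0409 -0.0157
22 rel -0.0495 -0.0196
16 rel -0.0584 -0.0227
10 rel -0.0676 -0.0248
4 rel -0.0769 -0.026
-2 rel -0.0863 -0.0261
-8 rel -0.0957 -0.0253
-14 rel -0.105 -0.0235
-20 rel -0.114 -0.0208
-26 rel -0.1221 -0.0171
-32 rel -0.1288 -0.0125
-38 rel -0.1347 -0.0071
-44 rel -0.1397 -0.0009
-46 rel -0.141 0.0013
```

The dwell is about 2.1 s. Now the return, first quarter.

>>> play_rows --plan '[0, 0, 0, -0.01, 0, 0.0013, 0, 0, 0, 0, -0.0185, 0, 0.0013, 0, 0, 0, 0, -0.0253, 0, -0.0051, 0, 0, 0, 0, -0.0329, 0, -0.0108, 0, 0, 0, 0, -0.0409, 0, -0.0157, 0, 0, 0, 0, -0.0495, 0, -0.0196, 0, 0, 0, 0, -0.0584, 0, -0.0227, 0, 0, 0, 0, -0.0676, 0, -0.0248, 0, 0, 0, 0, -0.0769, 0, -0.026, 0, 0, 0, 0, -0.0863, 0, -0.0261, 0, 0, 0, 0, -0.0957, 0, -0.0253, 0, 0, 0, 0, -0.105, 0, -0.0235, 0, 0, 0, 0, -0.114, 0, -0.0208, 0, 0, 0, 0, -0.1221, 0, -0.0171, 0, 0, 0, 0, -0.1288, 0, -0.0125, 0, 0, 0, 0, -0.1347, 0, -0.0071, 0, 0, 0, 0, -0.1397, 0, -0.0009, 0, 0, 0, 0, -0.1405, 0, 0.0005, 0, 0, 0, 0, -0.1405, 0, 0.0005, 0]'

```text
clock: 22.42
position: [0.5442, -0.0169, 0.1839]
ee_rot: [0.999, 0.051, -0.001, 0.0]
ft_force: [0.1, 0.8, 2.2]
grip_width: 0.0
grasp_force: 0.9
```

```bash
python3 ang.py; python3 -c "
from geo import *;st()"
```

```text
start img (np.float64(-0.5), np.float32(140.73586))
now (mod 90) (np.float64(0.25), np.float32(139.91022))
t 22.48 stand xyz [ -38.8 -104.4  183.8] yaw err deg -0.02 zdir [-0.001 -0.    -1.   ] F [-0.1  1.   2.1] grip 0.001 0.7
```

The cradle is at 90°. Repositioning for the last quarter.

>>> play_rows --plan '[0, 0, 0, 0.004, 0, -0.01, 0, 0, 0, 0, 0.004, 0, -0.035, 0, 0, 0, 0, 0.01, 0, -0.05, 0, 0, 0, 0, 0.05, 0, -0.055, 0, 0, 0, 0, 0.1, 0, -0.055, 0, 0, 0, 0, 0.14, 0, -0.055, 0, 0, 0, 0, 0.1405, 0, -0.04, 0, 0, 0, 0, 0.1405, 0, -0.0005, 0, 0, 0, 0, 0.1405, 0, -0.0005, 0, 0, 0, 0, 0.1405, 0, -0.0005, 0]'

```text
clock: 23.72
position: [0.6847, -0.0025, 0.1861]
ee_rot: [0.999, 0.051, 0.0, 0.0]
ft_force: [0.8, 1.3, 0.0]
grip_width: 0.002
grasp_force: 0.0
```

>>> play_rows --plan '[0, 0, 0, -0.01, 0, 0.0013, 0, 0, 0, 0, -0.0185, 0, 0.0013, 0, 0, 0, 0, -0.0253, 0, -0.0051, 0, 0, 0, 0, -0.0329, 0, -0.0108, 0, 0, 0, 0, -0.0409, 0, -0.0157, 0, 0, 0, 0, -0.0495, 0, -0.0196, 0, 0, 0, 0, -0.0584, 0, -0.0227, 0, 0, 0, 0, -0.0676, 0, -0.0248, 0, 0, 0, 0, -0.0769, 0, -0.026, 0, 0, 0, 0, -0.0863, 0, -0.0261, 0, 0, 0, 0, -0.0957, 0, -0.0253, 0, 0, 0, 0, -0.105, 0, -0.0235, 0, 0, 0, 0, -0.114, 0, -0.0208, 0, 0, 0, 0, -0.1221, 0, -0.0171, 0, 0, 0, 0, -0.1288, 0, -0.0125, 0, 0, 0, 0, -0.1347, 0, -0.0071, 0, 0, 0, 0, -0.1397, 0, -0.0009, 0, 0, 0, 0, -0.1405, 0, 0.0005, 0, 0, 0, 0, -0.1405, 0, 0.0005, 0]'

```text
clock: 26.1
position: [0.5441, -0.0169, 0.1838]
ee_rot: [0.999, 0.051, -0.001, 0.0]
ft_force: [0.3, 0.4, 2.4]
grip_width: -0.001
grasp_force: 1.2
```

```bash
python3 ang.py; python3 -c "
from geo import *;st()"
```

```text
start img (np.float64(-0.5), np.float32(140.73586))
now (mod 90) (np.float64(-0.5), np.float32(142.28021))
t 26.15 stand xyz [ -38.9 -104.3  183.8] yaw err deg -0.01 zdir [-0.001 -0.    -1.   ] F [-0.1  1.3  3. ] grip -0.001 1.0
```

Same reading as at the start, so it is upright. I'll retract clear, away from the view, and verify.

>>> play_rows --plan '[0, 0, 0, 0.004, 0, -0.01, 0, 0, 0, 0, 0.004, 0, -0.04, 0, 0, 0, 0, 0.004, 0, -0.08, 0, 0, 0, 0, 0.004, 0, -0.13, 0, 0, 0, 0, -0.02, 0.04, -0.13, 0, 0, 0, 0, -0.04, 0.09, -0.13, 0, 0, 0, 0, -0.06, 0.14, -0.13, 0, 0, 0, 0, -0.08, 0.19, -0.13, 0, 0, 0, 0, -0.1, 0.24, -0.13, 0, 0, 0, 0, -0.12, 0.29, -0.13, 0, 0, 0, 0, -0.13, 0.33, -0.13, 0, 0, 0, 0, -0.13, 0.33, -0.13, 0, 0, 0, 0, -0.13, 0.33, -0.13, 0]'

```text
clock: 27.78
position: [0.4496, -0.3575, 0.3142]
ee_rot: [0.999, 0.052, -0.0, -0.001]
ft_force: [0.7, 0.3, 0.6]
grip_width: -0.0
grasp_force: 0.0
```

```bash
python3 ang.py; python3 - <<'E'
from ang import *
st()
im=viewer.camera('top')[:,:,::-1].astype(np.uint8); a=cv2.imread('pics/top0.png')
d=cv2.absdiff(im,a).max(2)
for n,(r0,r1,c0,c1) in dict(block=(200,242,178,228),spare=(205,240,425,465)).items():
    print(n,'mean diff',d[r0:r1,c0:c1].mean().round(2),'max',d[r0:r1,c0:c1].max())
# bright aluminium plate + tab where is it in top view
g=im[170:235,225:325]; m=(g.min(2)>140).astype(np.uint8)
k,l,s,c=cv2.connectedComponentsWithStats(m);i=1+np.argmax(s[1:,4]);u,v=c[i]+[225,170]
print('plate comp',s[i],'centre px',u,v)
cc,ss=np.cos(YAW),np.sin(YAW);p=ray('top',u,v,.178);q=p[:2]-P0;print('stand mm',(cc*q[0]+ss*q[1])*1e3,(-ss*q[0]+cc*q[1])*1e3)
E
```

```text
start img (np.float64(-0.5), np.float32(140.73586))
now (mod 90) (np.float64(0.25), np.float32(144.29208))
t 27.82 stand xyz [-167.8 -433.1  314.4] yaw err deg 0.09 zdir [ 0.     0.001 -1.   ] F [0.6 0.6 0.3] grip 0.003 0.0
block mean diff 4.67 max 19
spare mean diff 5.22 max 26
plate comp [ 48  13  32  30 668] centre px 287.7440119760479 196.96556886227546
stand mm -0.6794895378762271 2.35514790543633
```

Upright to within 0.5°, plate centred over the lid, bystanders unchanged. Handing in.

```bash
python3 -c "
from workcell import manip;print(manip.hand_in())"
```

```text
the job is handed in; nothing more can be done
None
```

The job is handed in at about 28 s: the keeper was pushed to its stop, the jar was held upside down for about 2 s and turned back upright, and the keeper still shows home with the spare jar and block unmoved. On the way over, the gripper lost the wheel ball at about 108°, so I did the rest by pushing the spokes with shut fingers.

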